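Set the click-stop sleeve of a bottle-top dispenser to 7.5 and lock it

ROBOT

A 7-joint arm with a two-finger parallel gripper is mounted at the origin on the work surface; the furniture and walls round the work are solid. World frame = base frame: x ahead of the robot, y to its left, z up, the work surface at z = 0. Lengths are in m, angles in rad, forces in N, time in s.
With the tool pointing down it reaches from about 0.425 to 0.875 m from the base axis. Payload 4.7 kg.
Tool frame: the origin (TCP) lies at the very end of the fingers, on their centre line; the grasp point (between the pads) lies manip.pinch_z behind it (manip.pinch_z is the distance from the TCP to the grasp point, in m); z points along the fingers, y is the line along which they close (so a half turn about z gives the same grasp; the last joint's range is limited). The gripper opens to 85 mm and grips with 20 to 120 N. Pads are 22 mm wide; open, the fingers measure 114 mm over their backs; the gripper's body (76 mm by 85 mm) begins 54 mm behind the grasp point. The pads swing forward as they close: fully open they stand 13 mm farther back than shut.
Start: joints at [-1.237, 0.321, -0.07, 1.45, 0.023, 1.371, -0.057], TCP at [0.204, 0.617, 0.231] pointing down, gripper open.
Joint ranges: [-2.86, 2.86], [-0.3, 2.09], [-1.38, 1.24], [0.06, 2.45], [-1.56, 4.7], [0.09, 2.05], [-2.69, 2.69]. Speed limits (rad/s): [2.57, 2.57, 3.14, 3.14, 3.14, 3.14, 3.14].

INTERFACE

Orientations are given as a 3x3 rotation matrix whose columns are the frame's x, y, z axes.
In Python, from cell import manip gives the robot as it stands.
- The arm moves only by the tool drive_tool, never from a script. Its argument "plan" is a list that holds one entry, the list of rows, each a list of 7 numbers: the shift along the tool's x, y, z in units of 25 mm (1.0 is 25 mm), then the turn, a rotation vector about the tool's x, y, z in units of 8 degrees (1.0 is 8 degrees), then the opening in per cent of the stroke, from 0 (shut) to 100 (fully open). A call has 1 to 10 rows; each row is the pose to reach, as a shift and turn from the pose commanded when the call began, along the tool's axes at that moment; what a row does not reach only later rows make up. A row lasts 1/8 s, in which the tool goes at most 62.5 mm and 10.7 degrees, less where a joint would pass 70% of its speed; a pose out of reach is approached as far as the arm can. A call with a gripper value outside its range is refused whole. The fingers move at their own pace and stop on an object; "force" is the grip in N (left out, the last holds). Time passes only in rows, so rows that repeat a pose let the fingers close. It gives the time, the measured TCP pose, the force and the opening at its end, in the units of the state.
- manip.get_state(): the state, without advancing time (a new reading comes with each control period).
- manip.camera(name): name is "scene" or "top" or "wrist"; returns a dict with "frame" (384x512x3 uint8, red, green, blue), "range_z" (384x512 float32, m along the optical axis (not along the pixel's ray), 0 where there is no reading), "camera_matrix" (3x3 intrinsics, pixels), "k1" (the pictures are not rectified: a ray, as slopes to the right and down, at radius r is drawn at 1 + k1 r^2 times it, then the intrinsics apply), "camera_from_world" (4x4, takes a point from world to camera coordinates). Camera axes: x right, y up, looking along -z (the intrinsics and any distortion apply to the point x, -y, -z); pixel columns grow to the right and rows downward; lengths in m; the calibration is good to about 2 mm. A picture is of the moment at which its call begins.
- manip.hand_in(): hands the job in, once; it reports no verdict.
The state is a dict: "t": time; "q": joint angles; "qvel": joint speeds; "joint_torque": joint torques, N m; "ee_pos": TCP position; "eef_rot": TCP orientation; "wrist_force": force on the tool from outside, world axes, zero at the start; "wrist_torque": the same for the moment, N m; "width": finger opening in m.
Only numpy, scipy, OpenCV 4.12 (cv2) and the standard library are available. Lean on these libraries where they do the work, as an engineer would, in place of code of your own. Each camera call takes 0.05 s, during which the arm holds its last target. There are 200 camera calls.

TASK

Set the dispenser on the brown bottle to 7.5: turn its grey sleeve by the wings, click by click, until the pointed wing has clicked in half-way between the 7 and the 8, and then swing the small lock lever on the front of the scale plate fully home so that the setting is kept. Do not force anything, and leave the other things on the bench where they are.

Things in the scene. Friction and masses are not known exactly. Their poses are not given: they have to be found in the camera images.
- dispenser: Brown bottle, 73 mm wide, clamped in a round steel stand, 132 mm wide, fixed to the bench; on it the white dispenser head, 207 mm high in all. Origin: centre of the stand's underside, on the vertical axis of bottle, head and sleeve. The head swivels stiffly on the neck (0.12 N m, up to 0.2 rad each way, to aim the spout): pushing the sleeve or lock first drags it along, to its stop.
- scale (a point): Centre of the head's white scale plate's top, 160 mm above the bench, on the axis; 123 mm wide. Its frame turns with the head: z up, -x the front (roughly to the robot), +y the spout (137 mm up, to 93 mm out). In it, counter-clockwise from +x seen from above, figure 1 stands at 135 deg, 2 at 105, and so on clockwise by 30 deg: 7 at -45, 8 at -75, 10 at -135; a short line at each half.
- sleeve (a joint): Angle of the grey sleeve on top, rad, growing clockwise seen from above, counted from the scale plate. Setting n is (n - 1) x 0.5236: 1 is 0, 7.5 is 3.403; a click at every half, 0.2618 apart; end stops just beyond 1 and 10. Starts between 1 and 5.5. Sleeve body 40 mm wide, 176 to 206 mm above the bench, over a lobed skirt 85 mm wide, 161 to 170 mm. Two radial wings, half a turn apart.
- sleeve_top (a point): Centre of the sleeve's top, 206 mm above the bench, on the axis. How it clicks: a spring ball drops into a notch at each half setting and draws the sleeve in from up to nearly half a click away. To leave a notch takes about 0.25 N m (6 N at a wing); past the crest, half a click (0.13 rad) on, the sleeve jumps by itself to the next notch, ahead of what pushes it.
- pointer_wing (a point): Middle of the pointed wing, the sleeve's pointer (white line on top), 38 mm from the axis, 184 mm above the bench. Each wing is a radial blade 12 mm thick, 20 mm high (174 to 194 mm above the bench), reaching from the sleeve body to 48 mm from the axis, the pointed nose to 58 mm. At sleeve angle q it points 135 deg - q in the scale's frame. Axes not used.
- blunt_wing (a point): Middle of the other, round-ended wing, 38 mm from the axis, 184 mm above the bench; same blade, reaching to 53 mm, 180 deg from the pointed one. Axes not used.
- lock (a joint): Angle of the steel lock lever, rad: 0 off, 0.5 fully home, growing clockwise seen from above. Its inner arm's tooth swings between two lobes of the skirt, only with the sleeve in a click (within about 2 deg); else it stops on a lobe at about 0.35. Home, it holds the sleeve. It stays where left (1.5 N at the tab moves it). Starts off, at 0 to 0.1.
- lock_pin (a point): Top of the vertical pin on which the lock lever turns: (-47, -27) mm in the scale's frame, 168 mm above the bench. The lever's flat arms lie 161 to 167 mm above the bench.
- lock_tab (a point): Middle of the lock lever's black finger tab: upright plate 18 mm long along the lever, 5 mm thick, 162 to 192 mm above the bench, at the end of the outer arm, 40 mm from the pin. In the scale's frame at (-54, -66) mm when off, (-72, -58) mm when home. To lock, push its bottle-side face towards the front. Axes not used.
- beaker: Glass beaker, 52 mm diameter, 67 mm high, standing fixed under the spout. Origin under its centre.
- amber_bottle: Brown reagent bottle with black cap, 50 mm diameter, 107 mm high; loose, leave alone. Origin under its centre.
- clear_bottle: Clear reagent bottle, 56 mm diameter, 128 mm high; loose, leave alone. Origin under its centre.
- timer: Flat white timer, 62 x 62 x 16 mm; loose, leave alone. Origin under its centre.
- marker: Marker pen, 135 mm long, 14 mm thick, lying; loose, leave alone. Origin under its middle.

How it is judged:
By the outcome, as a careful person would: the job done as asked, in the order asked, and still so for the second after the job is handed in, with the robot touching nothing.
It also fails if it takes over 72 s, if anything falls off the work surface, if the arm or the gripper's body presses on something with over 40 N, if the wrist force passes 120 N, or if a joint passes its speed limit or range.

## Working session

There is one attempt and no reset: what is moved stays moved. The work goes in short steps, Python scripts to look and compute and a tool call to move; the robot and the scene stay as the last step left them, time stands still between calls to the robot, and variables do not carry over. Pictures are saved under pics/ and viewed, on a budget of 10 in all, crops included, one or two more only if the job needs it, and the job is handed in when it is done.

Besides the shell and the picture viewer there is one more tool, called after "Call:" as name(argument=value, ...) on one line, values as JSON. drive_tool: Moves the arm, as the interface text tells. Its arguments: {"type":"object","properties":{"plan":{"type":"array"},"force":{"type":"number"}},"required":["plan"]}

```bash
ls; mkdir -p pics
cat > h.py <<'E'
import numpy as np, cv2
from cell import manip
def cam(n):
    return manip.camera(n)
def save(c,fn,crop=None,s=1):
    im=c["frame"][:,:,::-1]
    if crop: u0,v0,u1,v1=crop; im=im[v0:v1,u0:u1]
    im=cv2.resize(im,None,fx=s,fy=s,interpolation=cv2.INTER_CUBIC)
    cv2.imwrite("pics/"+fn,im)
def proj(c,P):
    P=np.atleast_2d(P).astype(float);M=c["camera_from_world"]
    p=P@M[:3,:3].T+M[:3,3]
    x=p[:,0]/-p[:,2];y=-p[:,1]/-p[:,2];k=1+c["k1"]*(x*x+y*y);K=c["camera_matrix"]
    return np.c_[K[0,0]*x*k+K[0,2],K[1,1]*y*k+K[1,2]]
def ray(c,u,v):
    K=c["camera_matrix"];xd=(u-K[0,2])/K[0,0];yd=(v-K[1,2])/K[1,1];x,y=xd,yd
    for _ in range(20):
        k=1+c["k1"]*(x*x+y*y);x,y=xd/k,yd/k
    M=c["camera_from_world"];R=M[:3,:3]
    return -R.T@M[:3,3], R.T@np.array([x,-y,-1.0])
def atz(c,u,v,z):
    o,d=ray(c,u,v);return o+d*(z-o[2])/d[2]
def bydepth(c,u,v):
    o,d=ray(c,u,v);return o+d*c["range_z"][int(v),int(u)]
E
python3 - <<'E'
from h import *
s=manip.get_state();print({k:np.round(v,3) for k,v in s.items()},manip.pinch_z)
a=cam("scene");b=cam("top")
A=np.hstack([a["frame"],b["frame"]])
save(a,"s1.png",s=1.5);save(b,"t1.png",s=1.5)
import pickle;pickle.dump((a,b),open("c1.pkl","wb"))
E
```

```text
pics
{'t': np.float64(0.0), 'q': array([-1.237,  0.322, -0.07 ,  1.452,  0.023,  1.371, -0.057]), 'qvel': array([-0.   , -0.002, -0.   , -0.   , -0.001,  0.   , -0.   ]), 'joint_torque': array([ 0.0000e+00, -4.9358e+01, -3.8200e-01, -3.1434e+01,  1.3000e-02,
        1.1000e-02, -0.0000e+00]), 'ee_pos': array([0.204, 0.617, 0.23 ]), 'eef_rot': array([[-0.949,  0.314, -0.001],
       [ 0.314,  0.949, -0.002],
       [-0.   , -0.002, -1.   ]]), 'wrist_force': array([0.918, 0.519, 0.527]), 'wrist_torque': array([-0.005, -0.054, -0.017]), 'width': np.float64(0.085)} 0.0187
```

View pics/t1.png

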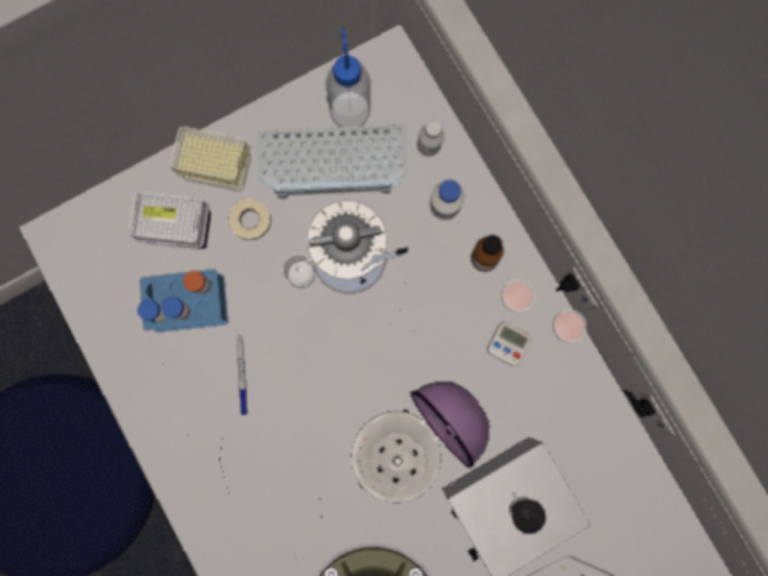

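View pics/s1.png

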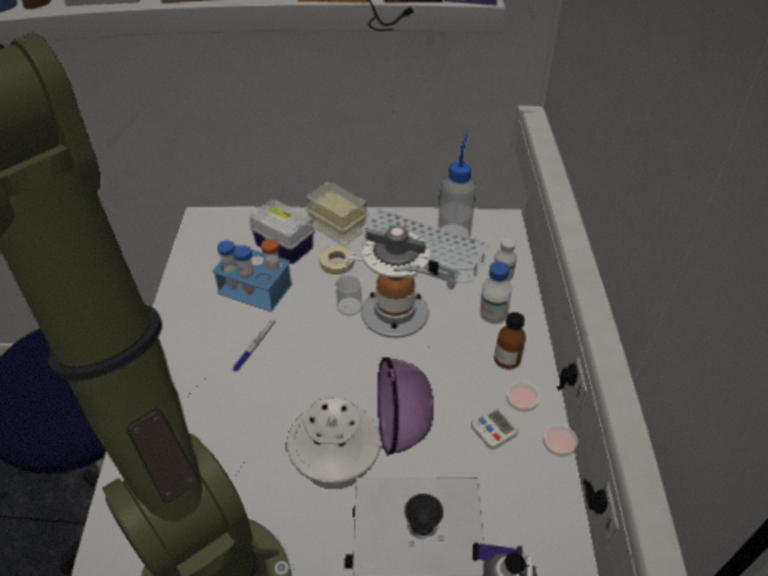

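The top view has the dispenser at about (347,238) in the enlarged picture, with wings along roughly left-right, the lock tab at (402,251), and the beaker at (300,271). The scene view agrees. Next I'll make an enlarged crop.

Run:
```python
from h import *
import pickle
a,b=pickle.load(open("c1.pkl","rb"))
save(b,"t1c.png",(185,115,285,205),8)
for n,u,v,z in [("top",346/1.5,233/1.5,.206),("tab",403/1.5,251/1.5,.192),("platec",347/1.5,240/1.5,.16),("beaker",300/1.5,271/1.5,.067)]:
    print(n,atz(b,u,v,z).round(4), bydepth(b,u,v).round(4))
print(np.linalg.inv(b["camera_from_world"]).round(3), b["camera_matrix"],b["k1"])
```

```text
top [0.6046 0.0448 0.206 ] [0.6038 0.0446 0.2099]
tab [ 0.581  -0.0397  0.192 ] [ 0.5812 -0.0398  0.1913]
platec [0.6031 0.0445 0.16  ] [0.5937 0.0431 0.2084]
beaker [0.5681 0.1247 0.067 ] [5.778e-01 1.312e-01 4.000e-04]
[[ 0.006  0.992 -0.129  0.403]
 [-1.     0.008  0.015  0.014]
 [ 0.016  0.128  0.992  1.194]
 [ 0.     0.     0.     1.   ]] [[456.53431248   0.         251.07717669]
 [  0.         456.53431248 188.71111971]
 [  0.           0.           1.        ]] -0.03372849178159292
```

View pics/t1c.png

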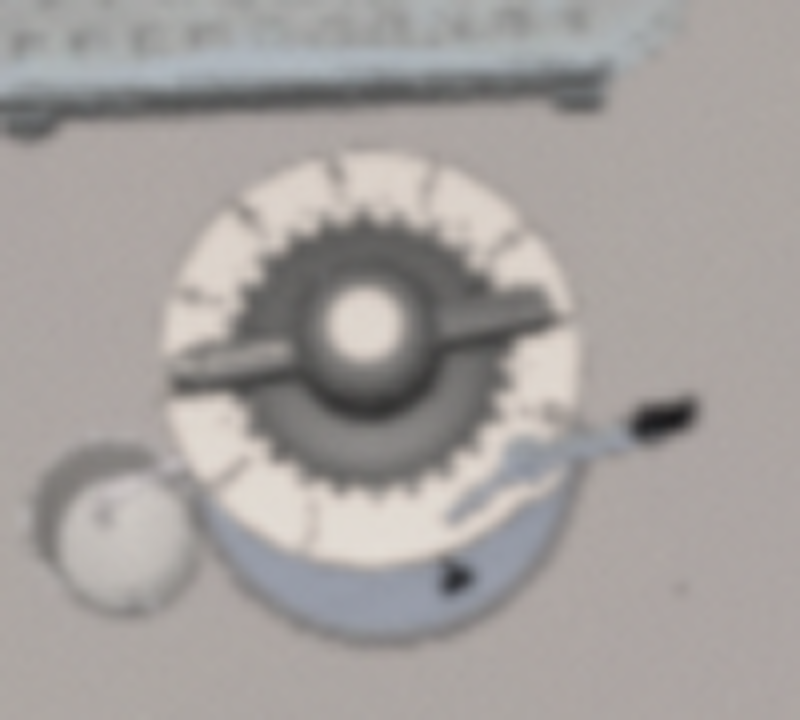

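The crop shows the sleeve axis at (365,325). The pointed wing with its white line points left, its tip at (175,380), and the lock tab is at (665,417). By these the head frame is yawed about 24° and the setting is about 3. I'll move above the axis with the fingers ccw of the wings, then look from near.

Call:
drive_tool(plan=[[[-1,-0.8,-2,0,0,0,82],[-3,-2.2,-4,0,0,-1,82],[-5,-3.8,-4,0,0,-2,82],[-7,-5.3,-4,0,0,-3,82],[-9,-6.8,-4,0,0,-4,82],[-11,-8.3,-4,0,0,-5,82],[-13,-9.8,-4,0,0,-6,82],[-15,-11.3,-4,0,0,-7,82],[-17,-12.8,-4,0,0,-8,82],[-19,-14.2,-4,0,0,-8.5,82]]])

```text
t: 1.35
ee_pos: [0.5364, 0.1396, 0.3312]
eef_rot: [[-0.645, -0.764, -0.0], [-0.764, 0.645, 0.0], [-0.0, 0.0, -1.0]]
wrist_force: [1.0, 0.2, -0.5]
width: 0.0702
```

Call:
drive_tool(plan=[[[0.5,-2,0,0,0,0,82],[1.05,-4.1,0,0,0,0,82],[1.05,-4.1,0,0,0,0,82],[1.05,-4.1,0,0,0,0,82]]])

```text
t: 1.85
ee_pos: [0.5966, 0.0556, 0.3307]
eef_rot: [[-0.647, -0.762, -0.001], [-0.762, 0.647, 0.0], [0.001, 0.001, -1.0]]
wrist_force: [-0.4, 0.6, 0.5]
width: 0.0702
```

Run:
```python
from h import *
s=manip.get_state();print(s["t"],s["q"].round(3),s["ee_pos"].round(4),s["eef_rot"].round(3).tolist())
w=cam("wrist");save(w,"w1.png",s=1.5)
import pickle;pickle.dump(w,open("w1.pkl","wb"))
for P in [(.604,.0447,.206),(.604,.0447,.16)]: print(proj(w,P)*1.5)
```

```text
1.85 [-0.491  0.189  0.42   1.435 -0.077  1.535  2.363] [0.5966 0.0556 0.3307] [[-0.647, -0.762, -0.001], [-0.762, 0.647, 0.0], [0.001, 0.001, -1.0]]
[[364.61174692 262.86113925]]
[[367.50412229 245.89178229]]
```

View pics/w1.png

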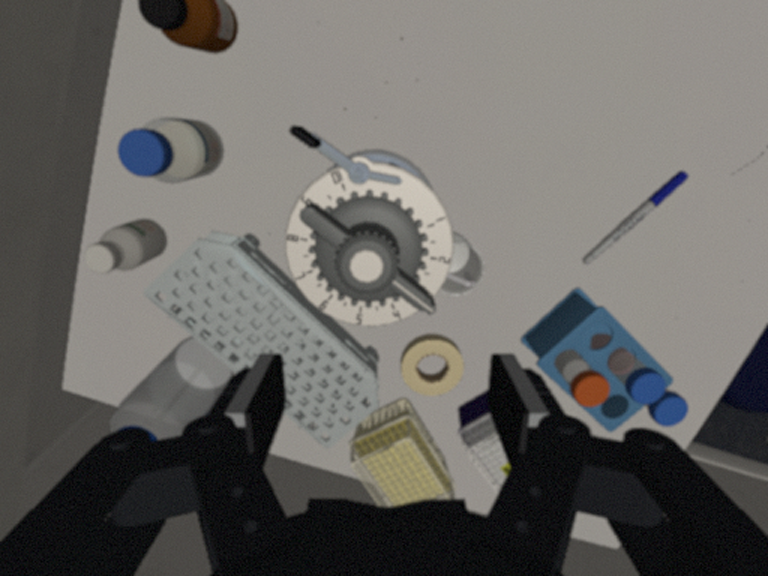

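Wrist view: sleeve top at (366,266), pointed wing tip with its white line at (433,306), blunt wing end at (304,210), tab at about (305,136). I'll compute positions from these, with one enlarged crop.

Run:
```python
from h import *
import pickle
w=pickle.load(open("w1.pkl","rb"))
save(w,"w1c.png",(180,75,330,225),5)
# plate fit by white mask
im=w["frame"].astype(int)
g=lambda u,v,z:atz(w,u/1.5,v/1.5,z)
top=g(366,266,.206);tip=g(433,306,.190);bl=g(304,210,.192);tab=g(305,136,.192);pin=g(358,173,.168)
print(top.round(4),tip.round(4),bl.round(4),tab.round(4),pin.round(4),bydepth(w,366/1.5,266/1.5).round(4))
d=tip-bl;print("wing dir",np.degrees(np.arctan2(d[1],d[0])))
```

```text
[0.6047 0.0468 0.206 ] [0.5919 0.1007 0.19  ] [ 0.6135 -0.0039  0.192 ] [ 0.5822 -0.0363  0.192 ] [0.5745 0.0014 0.168 ] [0.6044 0.0465 0.2075]
wing dir 101.65940398259931
```

View pics/w1c.png

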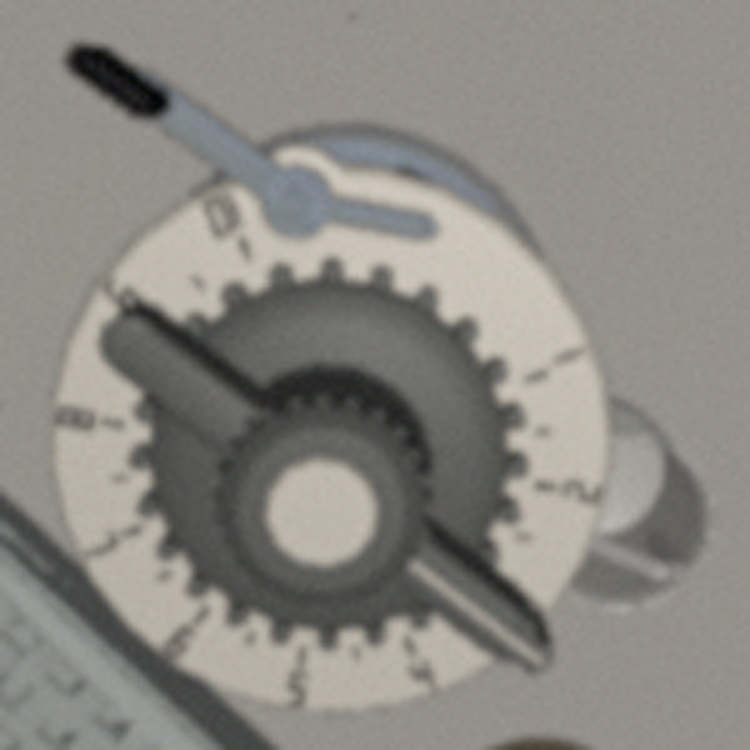

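```bash
cat >> h.py <<'E'
from scipy.optimize import least_squares
def fit(c,obs,x0):
    """obs: (u,v,kind) in full-res pixels; kind: 'top','pin' or setting figure n (tick). x=(x,y,yaw,rtick)"""
    def pts(x):
        o=[];cy,sy=np.cos(x[2]),np.sin(x[2])
        for u,v,k in obs:
            if k=='top': p=(0,0,.206)
            elif k=='pin': p=(-.047,-.027,.168)
            elif isinstance(k,tuple): p=k
            else:
                a=np.radians(135-(k-1)*30);p=(x[3]*np.cos(a),x[3]*np.sin(a),.160)
            o.append((x[0]+cy*p[0]-sy*p[1],x[1]+sy*p[0]+cy*p[1],p[2]))
        return np.array(o)
    uv=np.array([(u,v) for u,v,_ in obs])
    r=least_squares(lambda x:(proj(c,pts(x))-uv).ravel(),x0,loss="soft_l1")
    return r.x,(proj(c,pts(r.x))-uv).round(1)
E
python3 - <<'E'
from h import *
import pickle
w=pickle.load(open("w1.pkl","rb"))
o=[(322,512,'top'),(297,200,'pin'),(549,487,2),(115,424,8),(302,660,5),(247,248,10),(537,377,1),(131,537,7),(203,610,6),(418,655,4)]
o=[(180+u/5,75+v/5,k) for u,v,k in o]
x,r=fit(w,o,[.604,.046,.4,.05]);print(x.round(4),np.degrees(x[2]),r.tolist())
s=manip.get_state();print(s["ee_pos"])
E
```

```text
[0.6044 0.0475 0.4588 0.0478] 26.284650693879595 [[0.4, 0.3], [0.2, 1.0], [-0.0, -0.0], [-0.4, 0.0], [0.3, -0.3], [-0.2, 0.0], [0.5, -0.3], [0.2, -0.8], [-0.2, 1.5], [-1.2, -1.6]]
[0.5964583  0.05653654 0.33088816]
```

Call:
drive_tool(plan=[[[0.11,-0.52,0,0,0,0,82],[0.11,-0.52,1,0,0,0,82],[0.11,-0.52,2.5,0,0,0,82],[0.11,-0.52,4,0,0,0,82],[0.11,-0.52,4.6,0,0,0,82],[0.11,-0.52,4.6,0,0,0,82]]])

```text
t: 2.65
ee_pos: [0.6049, 0.0447, 0.216]
eef_rot: [[-0.647, -0.763, -0.001], [-0.763, 0.647, -0.0], [0.001, 0.001, -1.0]]
wrist_force: [-0.3, 0.2, -0.8]
width: 0.0697
```

Call:
drive_tool(plan=[[[-0.04,0.03,0.5,0,0,0,82],[-0.04,0.03,1.0,0,0,0,82],[-0.04,0.03,1.5,0,0,0,82],[-0.04,0.03,1.5,0,0,0,82]]])

```text
t: 3.15
ee_pos: [0.6043, 0.0458, 0.1773]
eef_rot: [[-0.647, -0.762, -0.002], [-0.762, 0.647, -0.0], [0.002, 0.002, -1.0]]
wrist_force: [0.1, -0.4, -0.3]
width: 0.0698
```

Run:
```python
from h import *
s=manip.get_state();print(s["t"],s["q"].round(3),s["ee_pos"].round(4),s["wrist_force"].round(2),s["wrist_torque"].round(3))
w=cam("wrist");save(w,"w2.png",s=1.5)
```

```text
3.15 [-0.468  0.27   0.415  1.65  -0.113  1.248  2.408] [0.6043 0.0458 0.1773] [ 0.13 -0.43 -0.32] [-0.005  0.003  0.037]
```

View pics/w2.png

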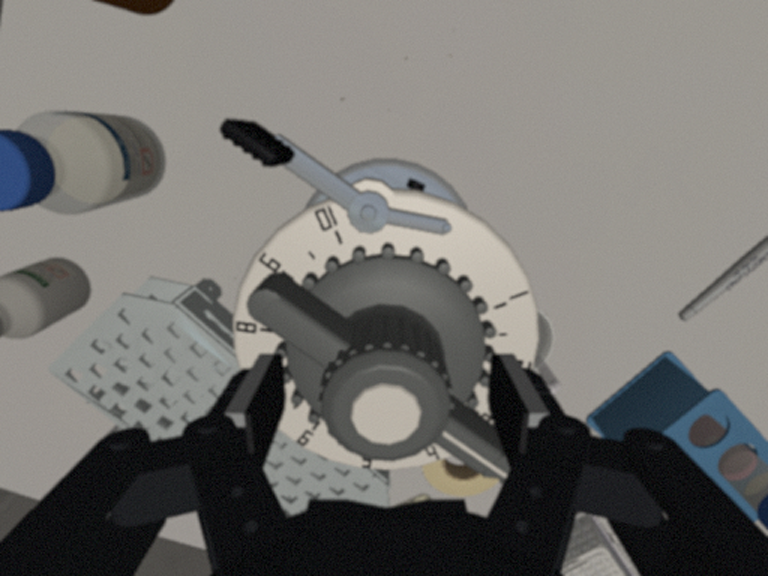

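The fingers straddle the sleeve (top at (386,412)), clear of both wings. Turning clockwise now.

Call:
drive_tool(plan=[[[0,0,0,0,0,0.5,82],[0,0,0,0,0,1,82],[0,0,0,0,0,1.5,82],[0,0,0,0,0,2,82],[0,0,0,0,0,2.5,82],[0,0,0,0,0,3,82],[0,0,0,0,0,3.5,82],[0,0,0,0,0,4,82],[0,0,0,0,0,4,82]]])

```text
t: 4.32
ee_pos: [0.6051, 0.0457, 0.1793]
eef_rot: [[-0.953, -0.304, -0.0], [-0.304, 0.953, 0.0], [0.0, 0.0, -1.0]]
wrist_force: [-1.2, 0.1, 0.1]
width: 0.0698
```

```bash
cat > look.py <<'E'
from h import *
import sys
s=manip.get_state();y=s["eef_rot"][:,1]
print(round(s["t"],2),s["q"].round(2),s["ee_pos"].round(4),s["wrist_force"].round(2),s["wrist_torque"].round(3),"line",np.degrees(np.arctan2(y[1],y[0])).round(1))
w=cam("wrist");save(w,sys.argv[1]+".png",s=1.5)
import pickle;pickle.dump(w,open(sys.argv[1]+".pkl","wb"))
E
python3 look.py w3
```

```text
4.33 [-0.53  0.28  0.49  1.65 -0.13  1.25  1.87] [0.6051 0.0457 0.1793] [-1.23  0.15  0.1 ] [-0.123  0.322  0.097] line 107.7
```

View pics/w3.png

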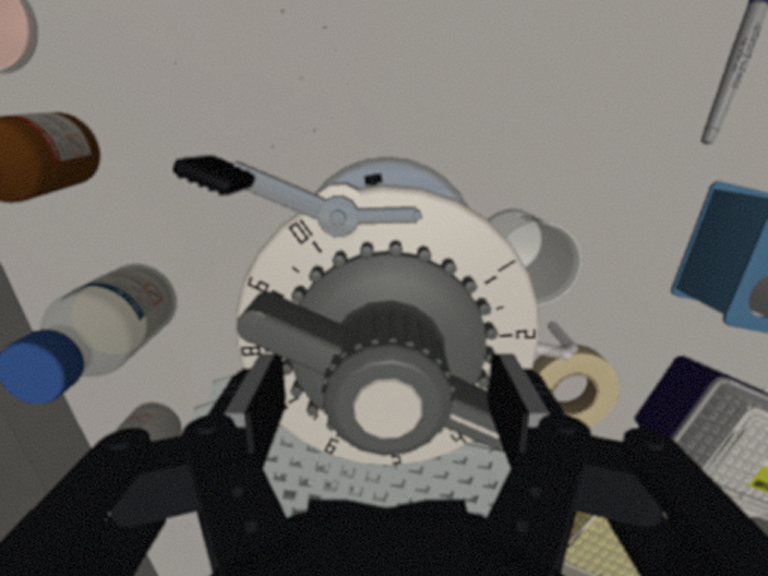

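The head has been dragged along clockwise and the sleeve is still at 3. Pin at (340,217), figure 2 tick at (503,336), tick 8 at (272,351), tick 10 at (318,247), tick 1 at (490,280), top at (388,409). I'll fit the head yaw from these.

Run:
```python
from h import *
import pickle
w=pickle.load(open("w3.pkl","rb"))
o=[(388,409,'top'),(340,217,'pin'),(503,336,2),(272,351,8),(318,247,10),(490,280,1)]
o=[(u/1.5,v/1.5,k) for u,v,k in o]
x,r=fit(w,o,[.604,.046,.2,.05]);print(x.round(4),np.degrees(x[2]),r.tolist())
bl=atz(w,255/1.5,306/1.5,.192);d=x[:2]-bl[:2];print("pointer dir",np.degrees(np.arctan2(d[1],d[0])))
```

```text
[0.6049 0.0469 0.1098 0.047 ] 6.293374826610192 [[0.0, -0.4], [-0.7, 1.0], [1.1, -0.2], [-0.2, -1.6], [0.3, 0.2], [-0.3, 0.6]]
pointer dir 74.13262222104078
```

Call:
drive_tool(plan=[[[0,0,0,0,0,0.6,82],[0,0,0,0,0,1.2,82],[0,0,0,0,0,1.8,82],[0,0,0,0,0,2.4,82],[0,0,0,0,0,3,82],[0,0,0,0,0,3.6,82],[0,0,0,0,0,4.2,82],[0,0,0,0,0,4.8,82],[0,0,0,0,0,5.4,82],[0,0,0,0,0,5.7,82]]])

```text
t: 5.62
ee_pos: [0.6054, 0.0464, 0.1791]
eef_rot: [[-0.884, 0.468, 0.001], [0.468, 0.884, 0.001], [-0.0, 0.001, -1.0]]
wrist_force: [-0.7, 0.9, 1.2]
width: 0.07
```

Call:
drive_tool(plan=[[[0,0,0,0,0,0.6,82],[0,0,0,0,0,1.2,82],[0,0,0,0,0,1.8,82],[0,0,0,0,0,2.4,82],[0,0,0,0,0,3,82],[0,0,0,0,0,3.6,82],[0,0,0,0,0,4.2,82],[0,0,0,0,0,4.8,82],[0,0,0,0,0,5.3,82],[0,0,0,0,0,5.3,82]]])

```text
t: 6.88
ee_pos: [0.6056, 0.046, 0.1791]
eef_rot: [[-0.338, 0.941, 0.001], [0.941, 0.338, 0.0], [-0.0, 0.001, -1.0]]
wrist_force: [0.4, 0.6, -0.6]
width: 0.0702
```

```bash
python3 look.py w4
```

```text
6.88 [-0.7   0.31  0.71  1.66 -0.21  1.26  0.39] [0.6056 0.046  0.1791] [ 0.39  0.63 -0.65] [-0.022  0.041 -0.039] line 19.8
```

View pics/w4.png

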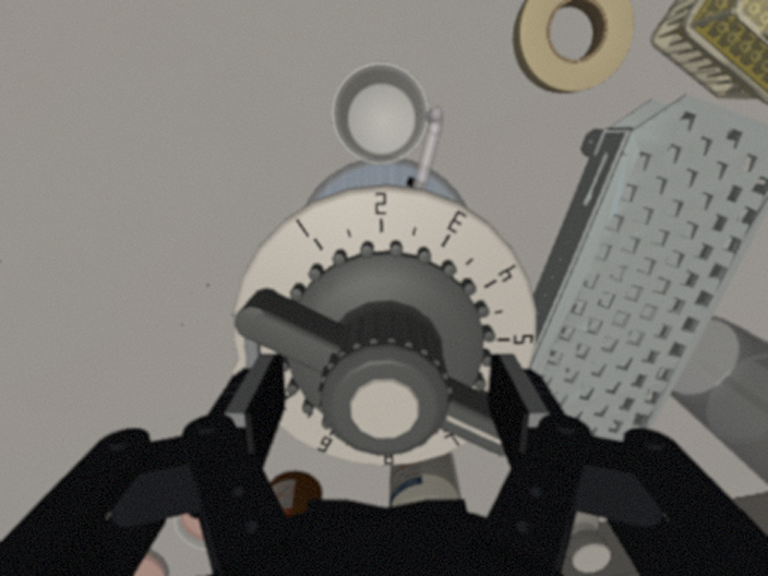

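Pointer is near 6. Ticks: 1 at (318,243), 2 at (381,226), 3 at (447,240), 4 at (490,284), 5 at (502,338); blunt end at about (253,306); torque near zero, so it is resting in a notch.

Run:
```python
from h import *
import pickle
w=pickle.load(open("w4.pkl","rb"))
o=[(384,409,'top'),(381,226,2),(318,243,1),(447,240,3),(490,284,4),(502,338,5)]
o=[(u/1.5,v/1.5,k) for u,v,k in o]
x,r=fit(w,o,[.604,.046,.1,.05]);print(x.round(4),np.degrees(x[2]),r.tolist())
yaw=np.degrees(x[2])
# predicted blunt wing top-end corners (10mm... end at r=53, z=.194) for settings
for n in (5.5,6,6.5):
    a=np.radians(yaw+135-(n-1)*30+180)
    P=[x[0]+.053*np.cos(a),x[1]+.053*np.sin(a),.194]
    Q=[x[0]+.030*np.cos(a),x[1]+.030*np.sin(a),.194]
    a-=np.pi;T=[x[0]+.058*np.cos(a),x[1]+.058*np.sin(a),.190]
    print(n,(proj(w,[P,Q,T])*1.5).round(0).tolist())
```

```text
[0.6048 0.0458 0.108  0.0475] 6.185159326975789 [[0.1, -0.4], [0.2, -0.7], [0.1, 0.3], [-1.0, 0.3], [-0.1, -0.2], [0.5, 1.0]]
5.5 [[224.0, 353.0], [294.0, 368.0], [545.0, 415.0]]
6 [[235.0, 316.0], [302.0, 348.0], [526.0, 448.0]]
6.5 [[258.0, 282.0], [315.0, 330.0], [498.0, 476.0]]
```

It is at setting 6 with the head at its stop (yaw 6.2°). Three more clicks need the last crest crossed at a finger line of about −19°, so I'll stop at about −22.6°.

Call:
drive_tool(plan=[[[0,0,0,0,0,0.6,82],[0,0,0,0,0,1.2,82],[0,0,0,0,0,1.8,82],[0,0,0,0,0,2.4,82],[0,0,0,0,0,3,82],[0,0,0,0,0,3.6,82],[0,0,0,0,0,4.2,82],[0,0,0,0,0,4.8,82],[0,0,0,0,0,5.3,82],[0,0,0,0,0,5.3,82]]])

```text
t: 8.18
ee_pos: [0.6054, 0.0459, 0.1789]
eef_rot: [[0.384, 0.923, 0.0], [0.923, -0.384, 0.0], [0.0, 0.0, -1.0]]
wrist_force: [-0.2, -0.1, 0.6]
width: 0.0701
```

```bash
python3 look.py w5
python3 - <<'E'
from h import *
import pickle
w=pickle.load(open("w5.pkl","rb"));x=[.6048,.0458,.108]
def put(img):
    for n,c in ((7,(255,0,0)),(7.5,(0,255,0)),(8,(0,0,255))):
        a=x[2]+np.radians(135-(n-1)*30+180)
        f=lambda r,a,z:[x[0]+r*np.cos(a),x[1]+r*np.sin(a),z]
        p=proj(w,[f(.022,a,.194),f(.053,a,.194)])*1.5
        q=proj(w,[f(.03,a-np.pi,.194),f(.058,a-np.pi,.194)])*1.5
        for l in (p,q): cv2.line(img,tuple(l[0].astype(int).tolist()),tuple(l[1].astype(int).tolist()),c,1)
im=cv2.imread("pics/w5.png");put(im);im=im[150:500,180:600];cv2.imwrite("pics/w5o.png",cv2.resize(im,None,fx=1.6,fy=1.6))
E
```

```text
8.18 [-0.8   0.33  0.83  1.66 -0.26  1.26 -0.31] [0.6054 0.0459 0.1789] [-0.2  -0.1   0.59] [-0.021 -0.005 -0.028] line -22.6
```

View pics/w5o.png

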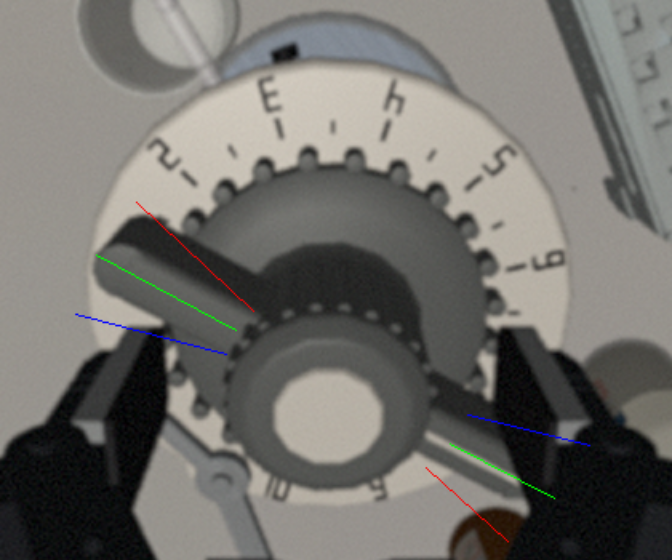

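The overlay shows both wings lying on the green 7.5 lines, and the torque is near zero. I'll back off and lift straight up, then close and reorient for the lock.

Call:
drive_tool(plan=[[[0,0,0,0,0,-0.6,82],[0,0,0,0,0,-0.6,82],[0,0,-0.5,0,0,-0.6,82],[0,0,-1.5,0,0,-0.6,82],[0,0,-3,0,0,-0.6,82],[0,0,-3.4,0,0,-0.6,82],[0,0,-3.4,0,0,-1.5,50],[0,0,-3.4,0,0,-2.7,0],[0,0,-3.4,0,0,-4,0],[0,0,-3.4,0,0,-5.2,0]]], force=20)

```text
t: 9.48
ee_pos: [0.6049, 0.0458, 0.2635]
eef_rot: [[-0.329, 0.944, -0.001], [0.944, 0.329, -0.0], [0.0, -0.001, -1.0]]
wrist_force: [-0.6, 0.4, 0.0]
width: 0.0002
```

Call:
drive_tool(plan=[[[0,0,0,0,0,-1.2,0],[0,0,0,0,0,-2.4,0],[0,0,0,0,0,-3.6,0],[0,0,0,0,0,-4.8,0],[0,0,0,0,0,-6,0],[0,0,0,0,0,-7.2,0],[0,0,0,0,0,-8.3,0],[0,0,0,0,0,-8.3,0],[0,0,0,0,0,-8.3,0]]])

```text
t: 10.6
ee_pos: [0.6051, 0.0458, 0.2636]
eef_rot: [[-0.996, 0.085, -0.0], [0.085, 0.996, -0.0], [0.0, -0.0, -1.0]]
wrist_force: [0.3, -0.5, 0.8]
width: 0.0
```

```bash
python3 look.py w6
python3 - <<'E'
from h import *
s=manip.get_state();print(s["eef_rot"].round(3).tolist(),s["width"])
t=cam("top");import pickle;pickle.dump(t,open("t6.pkl","wb"))
w=pickle.load(open("w6.pkl","rb"))
A=cv2.resize(w["frame"][:,:,::-1],None,fx=1.5,fy=1.5);cv2.imwrite("pics/w6.png",A)
E
```

```text
10.6 [-0.61  0.24  0.59  1.54 -0.13  1.41  1.47] [0.6051 0.0458 0.2636] [ 0.26 -0.49  0.76] [ 0.033  0.031 -0.009] line 85.1
[[-0.996, 0.085, -0.0], [0.085, 0.996, -0.0], [0.0, -0.0, -1.0]] 0.00024839921950078176
```

View pics/w6.png

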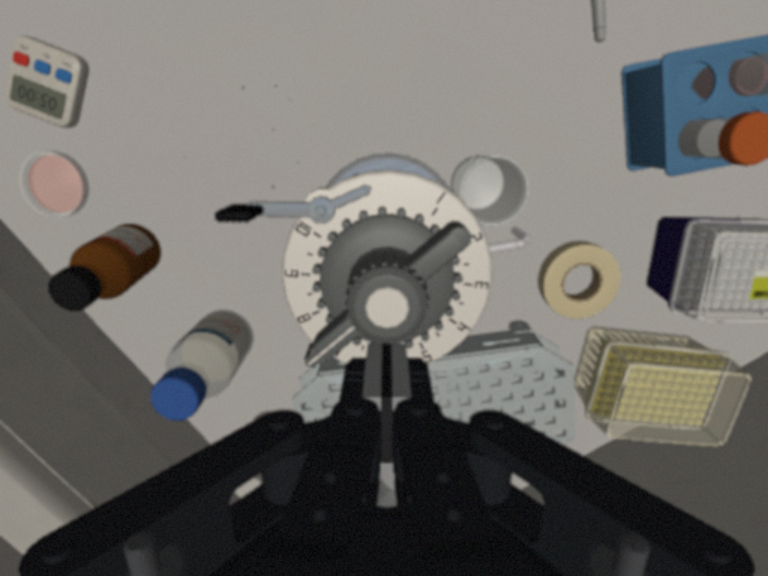

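The gripper is clear and the sleeve pointer lies between 7 and 8. Tab at (240,212), pin at (321,208), ticks: 1 at (440,208), 3 at (466,285), 8 at (313,309), 9 at (308,272), 10 at (314,236).

Run:
```python
from h import *
import pickle
w=pickle.load(open("w6.pkl","rb"))
o=[(387,307,'top'),(321,208,'pin'),(466,285,3),(313,309,8),(308,272,9)]
o=[(u/1.5,v/1.5,k) for u,v,k in o]
x,r=fit(w,o,[.605,.046,.1,.05]);print(x.round(4),np.degrees(x[2]),r.tolist())
print("tab",atz(w,240/1.5,212/1.5,.192).round(4))
R=lambda a:np.array([[np.cos(a),-np.sin(a)],[np.sin(a),np.cos(a)]])
x=[.605,.0458,.108]
pin=np.array(x[:2])+R(x[2])@[-.047,-.027];print("pin",pin.round(4))
for th in (0,.05,.1,.3,.5,.55):
    a=x[2]+np.arctan2(-39,-7)-th;d=np.array([np.cos(a),np.sin(a)]);n=np.array([d[1],-d[0]])
    tab=pin+.0398*d
    print(th,"tab",tab.round(4),proj(w,[*tab,.192])*1.5,"contact tcp",(tab-n*.0135).round(4),"n",n.round(3),np.degrees(np.arctan2(n[1],n[0])).round(1))
print((proj(w,[*pin,.168])*1.5))
```

```text
[0.6046 0.0463 0.0875 0.0466] 5.013796887042285 [[-0.4, -0.2], [0.6, 0.3], [-0.2, -0.0], [1.6, 0.3], [-1.1, -0.5]]
tab [ 0.555  -0.0209  0.192 ]
pin [0.5612 0.0139]
0 tab [ 0.5584 -0.0258] [[231.44195421 219.8396069 ]] contact tcp [ 0.5719 -0.0268] n [-0.998  0.07 ] 176.0
0.05 tab [ 0.5564 -0.0256] [[231.07597331 215.79375828]] contact tcp [ 0.5698 -0.0272] n [-0.993  0.119] 173.1
0.1 tab [ 0.5545 -0.0253] [[230.91196533 211.73318428]] contact tcp [ 0.5678 -0.0276] n [-0.986  0.169] 170.3
0.3 tab [ 0.5468 -0.0232] [[232.30831038 195.54744666]] contact tcp [ 0.5594 -0.0281] n [-0.932  0.361] 158.8
0.5 tab [ 0.5397 -0.0196] [[237.0034237  179.95632922]] contact tcp [ 0.5511 -0.0269] n [-0.842  0.539] 147.4
0.55 tab [ 0.5381 -0.0185] [[238.6843789  176.23136874]] contact tcp [ 0.5491 -0.0264] n [-0.814  0.581] 144.5
[[319.47558954 210.69451145]]
```

Call:
drive_tool(plan=[[[0.33,-1.5,0,0,0,0,0],[0.67,-2.98,0,0,0,0,0],[0.67,-2.98,0,0,0,0,0],[0.67,-2.98,1,0,0,0,0],[0.67,-2.98,2,0,0,0,0],[0.67,-2.98,3,0,0,0,0],[0.67,-2.98,3.5,0,0,0,0],[0.67,-2.98,3.5,0,0,0,0]]])

```text
t: 11.7
ee_pos: [0.582, -0.0264, 0.1757]
eef_rot: [[-0.997, 0.082, -0.001], [0.082, 0.997, -0.0], [0.001, -0.0, -1.0]]
wrist_force: [-0.4, 0.1, 0.3]
width: 0.0001
```

Call:
drive_tool(plan=[[[0.3,-0.05,0,0,0,0.3,0],[0.56,-0.09,0,0,0,0.6,0],[0.65,-0.1,0,0,0,1,0],[0.73,-0.12,0,0,0,1.4,0],[0.82,-0.13,0,0,0,1.7,0],[0.9,-0.14,0,0,0,2.06,0],[0.9,-0.14,0,0,0,2.06,0]]])

```text
t: 12.58
ee_pos: [0.5607, -0.0287, 0.1777]
eef_rot: [[-0.932, 0.361, 0.003], [0.361, 0.932, 0.0], [-0.003, 0.001, -1.0]]
wrist_force: [0.8, -0.8, 0.8]
width: 0.0
```

```bash
python3 look.py w7
```

```text
12.57 [-0.58  0.18  0.66  1.77 -0.12  1.22  1.31] [ 0.5607 -0.0287  0.1777] [ 0.77 -0.81  0.82] [-0.089 -0.21   0.002] line 68.8
```

Call:
drive_tool(plan=[[[0.1,-0.02,0,0,0,0.4,0],[0.2,-0.04,0,0,0,0.8,0],[0.28,-0.05,0,0,0,1.1,0],[0.35,-0.06,0,0,0,1.3,0],[0.38,-0.07,0,0,0,1.43,0],[0.38,-0.07,0,0,0,1.43,0]]])

```text
t: 13.38
ee_pos: [0.5507, -0.0269, 0.1768]
eef_rot: [[-0.842, 0.539, 0.001], [0.539, 0.842, 0.0], [-0.001, 0.001, -1.0]]
wrist_force: [2.7, -1.2, 2.2]
width: 0.0003
```

```bash
python3 look.py w8;  python3 - <<'E'
from h import *
import pickle
w=pickle.load(open("w8.pkl","rb"));x=[.605,.0458,.108]
R=lambda a:np.array([[np.cos(a),-np.sin(a)],[np.sin(a),np.cos(a)]])
pin=np.array(x[:2])+R(x[2])@[-.047,-.027]
im=cv2.imread("pics/w8.png")
for th,c in ((.35,(0,0,255)),(.5,(0,255,0))):
    a=x[2]+np.arctan2(-39,-7)-th;d=np.array([np.cos(a),np.sin(a)])
    p=proj(w,[[*(pin+r*d),z] for r,z in ((0,.168),(.031,.192),(.049,.192))])*1.5
    cv2.line(im,tuple(p[1].astype(int).tolist()),tuple(p[2].astype(int).tolist()),c,1)
cv2.imwrite("pics/w8.png",im)
E
```

```text
13.38 [-0.61  0.16  0.68  1.79 -0.11  1.22  1.1 ] [ 0.5507 -0.0269  0.1768] [ 2.66 -1.19  2.16] [-0.207 -0.394 -0.009] line 57.4
```

View pics/w8.png

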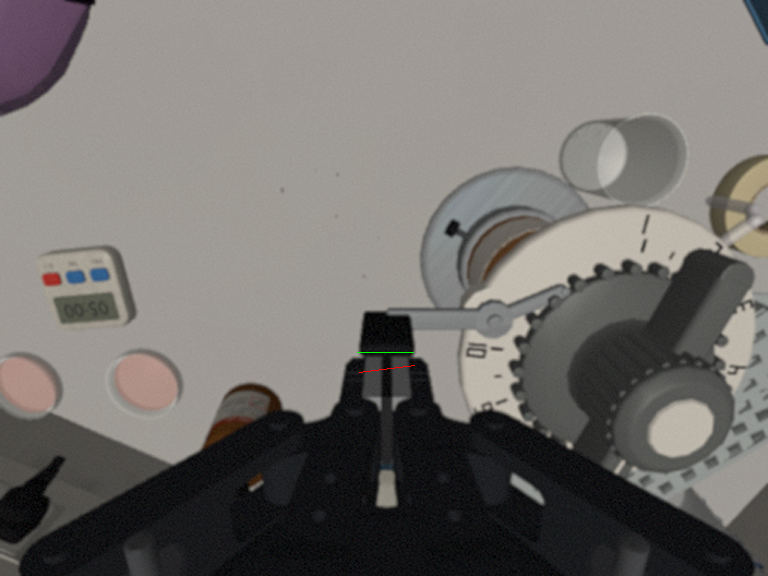

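The lever is close to home: the tab's top edge lies near the green 0.5 line and the tooth is between two skirt lobes at (562,290). I'll press a little further, watching for the force to rise at the stop.

Call:
drive_tool(plan=[[[0.04,0,0,0,0,0.1,0],[0.08,0,0,0,0,0.1,0],[0.08,0,0,0,0,0.1,0]]])

```text
t: 13.8
ee_pos: [0.5504, -0.0269, 0.1768]
eef_rot: [[-0.834, 0.552, 0.005], [0.552, 0.834, -0.002], [-0.005, 0.001, -1.0]]
wrist_force: [7.0, -2.8, -1.5]
width: -0.0002
```

The force rose to about 7.5 N with only 0.3 mm of motion, so it is at the stop, where the 0.5 home position was predicted. Backing off and lifting.

Call:
drive_tool(plan=[[[-0.3,0,0,0,0,0,0],[-0.5,0,0,0,0,0,0],[-0.5,0,-1,0,0,0,0],[-0.5,0,-2.5,0,0,0,0],[-0.5,0,-4.5,0,0,0,0],[-0.5,1,-5.5,0,0,0,0],[-1.5,1,-5.5,0,0,0,0],[-2,1,-5.5,0,0,0,0],[-2,1,-5.5,0,0,0,0]]])

```text
t: 14.92
ee_pos: [0.6036, -0.0335, 0.3127]
eef_rot: [[-0.833, 0.553, -0.003], [0.553, 0.833, -0.001], [0.002, -0.002, -1.0]]
wrist_force: [-0.0, 0.6, -0.6]
width: 0.0
```

```bash
python3 look.py w9;  python3 - <<'E'
from h import *
import pickle
w=pickle.load(open("w9.pkl","rb"));x=[.605,.0458,.108]
R=lambda a:np.array([[np.cos(a),-np.sin(a)],[np.sin(a),np.cos(a)]])
pin=np.array(x[:2])+R(x[2])@[-.047,-.027]
c=(proj(w,[*x[:2],.17])[0]).astype(int);print(c)
im=cv2.resize(w["frame"][:,:,::-1],None,fx=4,fy=4,interpolation=cv2.INTER_CUBIC)
def L(P,Q,col):
    p=proj(w,[P,Q])*4;cv2.line(im,tuple(p[0].astype(int).tolist()),tuple(p[1].astype(int).tolist()),col,1)
for th,col in ((.35,(0,0,255)),(.5,(0,255,0))):
    a=x[2]+np.arctan2(-39,-7)-th;d=np.array([np.cos(a),np.sin(a)])
    L([*(pin+.031*d),.192],[*(pin+.049*d),.192],col);L([*pin,.167],[*(pin+.03*d),.167],col)
for n,col in ((7,(0,0,255)),(7.5,(0,255,0)),(8,(255,0,0))):
    a=x[2]+np.radians(135-(n-1)*30);f=lambda r,z:[x[0]+r*np.cos(a),x[1]+r*np.sin(a),z]
    L(f(.03,.194),f(.058,.194),col);L(f(-.03,.194),f(-.053,.194),col)
u,v=c*4;u=max(u-420,0);v=max(v-320,0);cv2.imwrite("pics/w9c.png",im[v:v+600,u:u+790])
E
```

```text
14.93 [-0.57  0.23  0.71  1.46 -0.15  1.51  1.12] [ 0.6036 -0.0335  0.3127] [-0.03  0.58 -0.61] [ 0.005  0.002 -0.064] line 56.4
[327 131]
```

View pics/w9c.png

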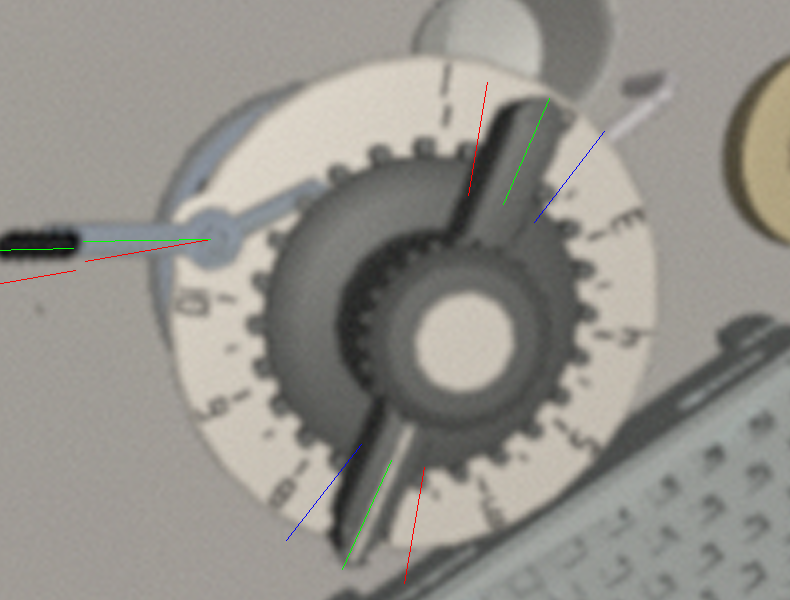

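Final view: the pointed wing (white line to (355,560)) lies between the 7 and the 8, on the 7.5 line. The lock tab at (40,243) lies on the home line, and the tooth sits in the skirt at (320,185). The arm is clear, so I'm handing in.

```bash
python3 -c "
from cell import manip
print(manip.hand_in())"
```

```text
the job is handed in; nothing more can be done
None
```

The dispenser is set to 7.5 and locked, and I handed the job in at about 15 s on the robot's clock.

- **Setting:** The sleeve started at 3. I turned it clockwise by both wings with the open fingers; the head dragged to its stop first, and then it took nine clicks to 7.5. An overlay of the computed 7.5 line matched both wings, with near-zero torque, both before and after locking.
- **Lock:** I pushed the tab with the closed fingers until the force rose to about 7.5 N with almost no further movement. That was at the predicted home position (0.5 rad), not the 0.35 rad where the tooth would stop on a lobe. The last picture shows the lever on the home line and its tooth between two skirt lobes.
- **Other checks:** The gripper was lifted clear with no contact force. I made no separate check of the other bench items, but the arm stayed clear of them.
- **Small disagreement:** The cameras differed by about 2 mm on the axis position, and the head-yaw fits by about 1°. Neither was enough to matter.
- **Pictures:** I viewed 12, two past the budget of 10.

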